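# Empty the centrifuge rotor and sort its tubes

### The arm

A 6-joint arm with a two-finger parallel gripper is mounted at the origin on a cart in front of the work surface, level with it; the furniture and walls round the work are solid. World frame = base frame: x ahead of the robot, y to its left, z up, the work surface at z = 0. Lengths are in mm, angles in rad, forces in N, time in s.
With the tool pointing down it reaches from about 300 to 1000 mm from the base axis. Payload 5.1 kg.
Tool frame: the origin (TCP) lies at the very end of the fingers, on their centre line; the grasp point (between the pads) lies 19 mm behind it (ctrl.grip_depth is the distance from the TCP to the grasp point, in mm); z points along the fingers, y is the line along which they close (so a half turn about z gives the same grasp; the last joint's range is limited). The gripper opens to 95 mm and grips with 3 to 60 N. Pads are 20 mm wide; open, the fingers measure 119 mm over their backs; the gripper's body (75 mm by 180 mm) begins 59 mm behind the grasp point.
Start: joints at [-1.29, 0.124, 1.65, -0, 1.367, -0.083], TCP at [231.256, -607.458, 214.656] pointing down, gripper open.
Joint ranges: [-2.61, 2.61], [-1.02, 2.33], [0.03, 2.71], [-1.35, 4.49], [0.32, 2.68], [-2.91, 2.91]. Speed limits (rad/s): [2.57, 2.57, 3.14, 3.14, 3.14, 3.14].

### API

Orientations are given as a unit quaternion [w, x, y, z].
In Python, from rig import ctrl gives the robot as it stands. The module is installed in compiled form; this text tells all that it offers.
- The arm moves only by the tool servo_tool, never from a script. Its arguments are lists of equal length, an entry for each row: "dp": the shift along the world's x, y, z in units of 50 mm (1.0 is 50 mm), a list of three; "twist": the turn, a rotation vector about the world's x, y, z in units of 5 degrees (1.0 is 5 degrees), a list of three; "jaw": the finger opening in mm, from 0 to 95.1. A call has 1 to 10 rows; each row shifts and turns the commanded pose from where the row before left it; what a row does not reach is not made up. A row lasts 1/8 s, in which the tool goes at most 62.5 mm and 10.7 degrees, less where a joint would pass 70% of its speed; a pose out of reach is approached as far as the arm can. A call is refused whole if a number of a shift passes 1 or a number of a turn 1, either way. A call with a gripper value outside its range is refused whole. The fingers move at their own pace and stop on an object; "squeeze" is the grip in N (left out, the last holds). Time passes only in rows, so rows that do not move let the fingers close. It gives the time, the measured TCP pose, the force, the opening and the grip force at its end, in the units of the state.
- ctrl.get_state(): the state, without advancing time (a new reading comes with each control period).
- ctrl.snapshot(name): name is "scene" or "top" or "wrist"; returns (picture, depth): 400x640x3 uint8, red, green, blue; 400x640 float32, mm along the optical axis (not along the pixel's ray), 0 where there is no reading.
- ctrl.camera_model(name): a dict with "fov_y" (degrees; the focal length in pixels is half the picture's height over the tangent of half this angle, whatever the lens; pixels are square), "cx", "cy" (the principal point, pixels), "R" (3x3) and "t" (3): a world point X has camera coordinates R X + t. Camera axes: x right, y down, z forward; pixel columns grow to the right and rows downward; lengths in mm; the calibration is good to about 2 mm. A picture is of the moment at which its call begins: read the wrist's pose just before it. camera_model takes no time and is no camera call; for the wrist camera it gives the pose at the moment of the call.
- ctrl.job_done(): hands the job in; it is judged then, once.
Trained networks look in the newest picture that a camera, given by its name, has taken for a name from the list of things; names that differ only in an ending like _2 or _b are one class to them, and where a whole thing is asked for, a point or a joint stands for the part that bears it (a point fixed in the world has none). Each returns a list of dicts, best first, with "conf" (0 to 1); they miss things now and then, are a little off and sometimes report something else, mostly with a low value. They report only what shows in the picture. A call takes as long as a camera call.
- ctrl.search_frame(camera, target): "rect" ([left, top, right, bottom] in pixels, round what is visible of it).
- ctrl.masks_of(camera, target): "region" (400x640 bool, what is visible of it) and "rect" ([left, top, right, bottom] in pixels, round what is visible of it).
- ctrl.spot_point(camera, target): "point" ([column, row] in pixels: a listed point, or the origin of a listed thing).
The state is a dict: "clock": time; "qpos": joint angles; "joint_velocities": joint speeds; "joint_efforts": joint torques, N m; "position": TCP position; "ee_rot": TCP orientation; "wrist_force": force on the tool from outside, world axes, zero at the start; "torque": the same for the moment, N m; "gripper_width": finger opening in mm; "gripper_force": force on a finger pad.
Only numpy, scipy, OpenCV 4.12 (cv2) and the standard library are available. Lean on these libraries where they do the work, as an engineer would, in place of code of your own. Each camera call takes 0.05 s, during which the arm holds its last target. There are 200 camera calls.

### The job

The spin is over: empty the centrifuge rotor and sort its four tubes. Lift them out of their close-fitting buckets; stand both wide 50 ml tubes in free holes of the violet rack and the long 15 ml tube in a free hole of the green rack, all right down to the rack's floor, and drop the short 15 ml tube, which was only the balance, into the waste beaker. Keep the three sample tubes upright all the way so that their pellets stay put.

Things in the scene. Friction and masses are not known exactly. Their poses are not given: they have to be found in the camera images.
- rotor: Fixed swing-out rotor on a stand, 190 mm across. Origin: on its axis at worktop level, z up. Buckets 72 mm from the axis, rims at z 89, floors at z 15 mm: at its +x and -x bores 32 mm wide with the 50 ml tubes, at its +y and -y white sleeves with bores 19 mm wide with the 15 ml tubes, the long one in either. 1 to 2 mm play all round the tubes. Black nut in the middle, top at z 102 mm.
- tube50_1: Transparent conical tube with green screw cap, standing in one of the rotor's buckets. Origin: centre of its pointed bottom end, z up the tube's axis to the cap. Wide: 119 mm tall, body 28 mm wide, cap 34 mm wide, 102 to 119 mm above the origin. At the start the origin is at z 15 mm. 30 to 60 g.
- tube50_2: Transparent conical tube with green screw cap, standing in one of the rotor's buckets. Origin: centre of its pointed bottom end, z up the tube's axis to the cap. Same as tube50_1 (119 mm tall, body 28 mm, cap 34 mm wide, 102 to 119 mm above the origin), in the bucket across.
- tube15_long: Transparent conical tube with green screw cap, standing in one of the rotor's buckets. Origin: centre of its pointed bottom end, z up the tube's axis to the cap. Narrow, long: 119 mm tall, body 17 mm wide, cap 22 mm wide, 102 to 119 mm above the origin; at the start its cap is as high as those of the 50 ml tubes.
- tube15_short: Transparent conical tube with green screw cap, standing in one of the rotor's buckets. Origin: centre of its pointed bottom end, z up the tube's axis to the cap. Narrow, short, the balance: 104 mm tall, body 17 mm wide, cap 20 mm wide, 88 to 104 mm above the origin; its cap stands 15 mm lower than the long one's, in the bucket across.
- violet_rack: Fixed violet rack with large holes, close to the rotor (not those far off), 112 x 146 x 61 mm. Origin: centre of underside, z up. Holes 30 mm square at x = -34, 0, 34, y = -51, -17, 17, 51 mm; grids at z 56 and 28, floor at z 3 mm. A stored tube (fast) fills x 34, y 51. Caps in adjoining holes touch: leave a hole between for the fingers. A seated tube's origin is at z 3 mm.
- green_rack: Green plastic lattice rack, small, fixed, with small holes on the open worktop, 58 x 82 x 55 mm. Origin: centre of underside, z up. Holes 18 mm square at x = -12, 12, y = -24, 0, 24 mm; grids at z 50 and 25, floor at z 3 mm. A stored 15 ml tube (fast) fills the hole x 12, y 24 mm. A seated tube's origin is at z 3 mm.
- beaker: Open waste beaker of white translucent plastic fixed on the open worktop, 125 mm tall, 84 mm wide outside at the rim, 66 mm at the foot, wall about 3 mm. Origin: centre of underside, z up.

How it is judged (in metres and radians):
At the end, for the whole second after the job is handed in: 50 ml tubes in the violet rack, long 15 ml tube in the green rack, tips within 12 mm of the rack's underside, tilt under 0.2 rad; short tube in the beaker (tip within 40 mm of its axis, 30 mm of its underside); all released, at rest (x of tube50_1 in the frame of violet_rack between -0.047 and 0.047 m and y of tube50_1 in the frame of violet_rack between -0.064 and 0.064 m and z of each of tube50_1, tube50_2 in the frame of violet_rack below 0.012 m and angle between each of tube50_1, tube50_2, tube15_long's own z axis and vertical below 0.2 rad and linear speed of each of tube50_1, tube50_2, tube15_long, tube15_short below 0.02 m/s and x of tube50_2 in the frame of violet_rack between -0.047 and 0.047 m and y of tube50_2 in the frame of violet_rack between -0.064 and 0.064 m and x of tube15_long in the frame of green_rack between -0.021 and 0.021 m and y of tube15_long in the frame of green_rack between -0.033 and 0.033 m and z of tube15_long in the frame of green_rack below 0.012 m and horizontal distance between tube15_short and beaker below 0.04 m and z of tube15_short in the frame of beaker below 0.03 m); the robot touches nothing.
It fails at once if a sample tube (50 ml or long 15 ml) is tipped by more than 0.7 rad (angle between any of tube50_1, tube50_2, tube15_long's own z axis and vertical above 0.7 rad).
It also fails if it takes over 106 s, if anything falls off the work surface, if the arm or the gripper's body presses on something with over 40 N, if the wrist force passes 120 N, or if a joint passes its speed limit or range.

## Working session

There is one attempt and no reset: what is moved stays moved. The work goes in short steps, Python scripts to look and compute and a tool call to move; the robot and the scene stay as the last step left them, time stands still between calls to the robot, and variables do not carry over. Pictures are saved under pics/ and viewed, at most 14 in all, crops included, and the job is handed in when it is done.

Besides the shell and the picture viewer there is one more tool, called after "Call:" as a command line: name --argument value ..., lists and objects as JSON in quotes. servo_tool: Moves the arm, as the interface text tells. Its arguments: {"type":"object","properties":{"dp":{"type":"array","items":{"type":"array","items":{"type":"number"}}},"twist":{"type":"array","items":{"type":"array","items":{"type":"number"}}},"jaw":{"type":"array","items":{"type":"number"}},"squeeze":{"type":"number"}},"required":["dp","twist","jaw"]}

```bash
mkdir -p pics; cat > h.py <<'E'
import numpy as np, cv2
from rig import ctrl
def save(img,name): cv2.imwrite(f'pics/{name}.png',img[:,:,::-1])
def K(cam):
    m=ctrl.camera_model(cam); f=200/np.tan(np.radians(m['fov_y'])/2)
    return f,m['cx'],m['cy'],np.array(m['R']),np.array(m['t'])
def cloud(cam,depth,k=None):
    f,cx,cy,R,t=k or K(cam)
    v,u=np.mgrid[0:400,0:640]
    P=np.stack([(u-cx)/f*depth,(v-cy)/f*depth,depth],-1)
    return (P-t)@R
def ray(cam,uv,z,k=None):
    f,cx,cy,R,t=k or K(cam)
    d=R.T@np.array([(uv[0]-cx)/f,(uv[1]-cy)/f,1]); o=-R.T@t
    return o+d*(z-o[2])/d[2]
E
python3 - <<'E'
from h import *
s=ctrl.get_state();print(s['clock'],s['position'],s['ee_rot'])
for c in('top','scene'):
    im,d=ctrl.snapshot(c);save(im,c+'0');np.save(c+'0.npy',d);np.save(c+'0i.npy',im)
    f,cx,cy,R,t=K(c);print(c,f,-R.T@t,R.round(3).tolist())
    W=cloud(c,d)
    for n in('rotor','tube50_1','tube15_long','tube15_short','violet_rack','green_rack','beaker'):
        for r in ctrl.masks_of(c,n):
            m=r['region']&(d>0);p=W[m]
            print(n,round(r['conf'],2),np.round(r['rect']),m.sum(),np.median(p,0).round() if len(p) else '',np.percentile(p[:,2],95).round() if len(p) else '')
E
```

```text
0.0 [ 231.07707239 -606.86093632  213.37417438] [-1.03004995e-03  9.83497783e-01  1.80917205e-01 -1.17964923e-04]
top 458.65934261619276 [ 404.3463586    19.53640889 1137.9863845 ] [[-0.024, -0.999, 0.026], [-0.992, 0.021, -0.127], [0.126, -0.029, -0.992]]
rotor 0.72 [294. 158. 372. 232.] 3026 [561. -33.  73.] 98.0
tube50_1 0.61 [300. 197. 314. 212.] 193 [527.  32. 133.] 136.0
tube50_1 0.55 [353. 164. 373. 184.] 236 [591. -94. 133.] 136.0
tube50_1 0.52 [347. 213. 353. 221.] 44 [497. -62. 119.] 121.0
tube15_long 0.55 [315. 156. 327. 167.] 87 [623.   3. 133.] 136.0
tube15_short 0.52 [346. 210. 354. 224.] 71 [497. -64. 118.] 121.0
violet_rack 0.63 [412. 224. 483. 284.] 2974 [ 409. -298.   53.] 120.0
green_rack 0.78 [410. 158. 453. 196.] 879 [ 599. -259.   49.] 121.0
beaker 0.93 [186. 209. 230. 252.] 1317 [477. 280.  54.] 124.0
beaker 0.32 [345. 212. 355. 223.] 67 [497. -64. 118.] 121.0
scene 457.74697920431936 [197.33039292 590.87948841 890.37777044] [[-0.876, -0.482, -0.018], [-0.362, 0.682, -0.635], [0.318, -0.55, -0.772]]
rotor 0.63 [283. 153. 363. 227.] 3068 [551. -22.  71.] 98.0
tube50_1 0.71 [310. 182. 329. 206.] 313 [526.  39. 127.] 136.0
tube50_1 0.55 [317. 138. 332. 160.] 277 [591. -88. 123.] 136.0
tube50_1 0.5 [265. 266. 309. 327.] 2255 [481. 255.  74.] 124.0
tube15_long 0.58 [288. 164. 293. 179.] 139 [623.   6. 122.] 136.0
tube15_long 0.45 [396. 119. 446. 176.] 2250 [ 411. -264.   51.] 118.0
violet_rack 0.66 [397. 119. 448. 175.] 2218 [ 410. -263.   51.] 118.0
green_rack 0.71 [339. 104. 366. 153.] 737 [ 598. -238.   48.] 117.0
beaker 0.71 [265. 267. 307. 328.] 2186 [481. 255.  76.] 124.0
```

```bash
python3 - <<'E'
from h import *
im=np.load('top0i.npy');d=np.load('top0.npy')
c=cv2.resize(im[140:300,170:500],None,fx=2.4,fy=2.4,interpolation=cv2.INTER_CUBIC);save(c,'topcrop')
W=cloud('top',d)
m=(W[...,2]>112)&(W[...,2]<150)
n,l,st,ce=cv2.connectedComponentsWithStats(m.astype('uint8'))
for i in range(1,n):
    if st[i,4]<25: continue
    p=W[l==i]; zt=np.percentile(p[:,2],90); q=p[p[:,2]>zt-5]
    (x,y),r=cv2.minEnclosingCircle(q[:,:2].astype('float32'))
    print(ce[i].round(),st[i,4],np.round([x,y,r,zt],1),q.mean(0).round(1))
# racks: top planes
for nm,(a,b,e,f),lo,hi in(('violet',(400,215,490,290),50,62),('green',(400,150,460,205),44,57)):
    k=np.zeros((400,640),bool);k[b:f,a:e]=1
    p=W[k&(W[...,2]>lo)&(W[...,2]<hi)]
    print(nm,cv2.minAreaRect(p[:,:2].astype('float32')),np.median(p[:,2]),p[:,:2].min(0),p[:,:2].max(0))
E
```

```text
[418.  55.] 44 [ 877.7 -241.    19.   119.2] [ 874.9 -235.4  117. ]
[285.  58.] 30 [866.3  72.5   5.  145.1] [865.3  72.5 145.1]
[267.  63.] 27 [853.1 117.4   4.4 140.7] [853.8 117.4 139. ]
[33. 95.] 3028 [792.6 648.7  87.7 122.7] [791.5 648.  120.7]
[513. 118.] 408 [ 723.2 -455.8   24.   138.9] [ 717.2 -447.8  138.3]
[319. 160.] 80 [625.9   2.   10.5 135.4] [625.9   2.3 133.9]
[363. 173.] 188 [595.5 -95.4  16.6 135.9] [595.5 -95.2 133.8]
[425. 168.] 75 [ 604.8 -238.8   10.2  124.3] [ 604.3 -238.6  122.2]
[307. 203.] 180 [528.7  32.3  16.5 135.8] [528.9  32.3 133.8]
[198. 230.] 291 [473.7 264.4  42.4 125.7] [474.6 267.9 123.7]
[350. 217.] 57 [498.4 -64.3   9.1 120.8] [498.1 -64.4 119.2]
[430. 244.] 184 [ 433.3 -239.5   16.6  124.3] [ 433.4 -239.6  122.3]
violet ((410.802978515625, -297.19635009765625), (112.43445587158203, 147.44659423828125), 12.26085376739502) 56.02687324943196 [ 341.46026303 -380.36803094] [ 479.77610772 -214.31576774]
green ((601.0161743164062, -266.43585205078125), (58.00273513793945, 83.78353881835938), 19.451250076293945) 49.81366430939357 [ 562.06002229 -311.34801045] [ 639.99993863 -219.61068794]
```

View pics/topcrop.png

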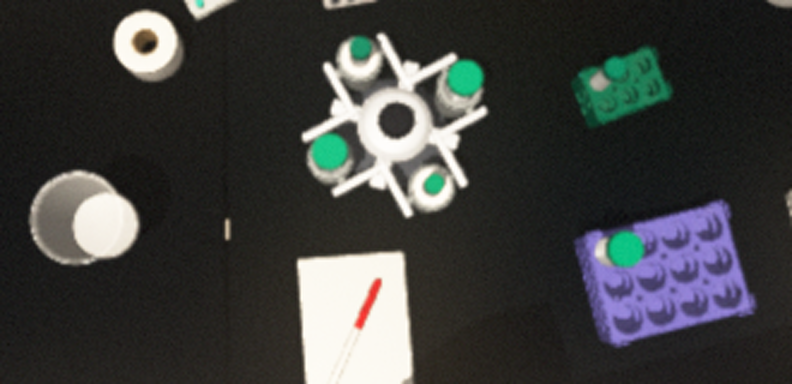

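The top view shows the rotor at the centre: wide caps at crop (465,77) and (330,152), long tube at (360,48), short at (434,184). The violet rack (stored tube at its corner) and green rack are to the right, the beaker to the left. The depth positions agree with the given geometry.

```bash
python3 - <<'E'
from h import *
d=np.load('top0.npy');W=cloud('top',d)
r=np.hypot(W[...,0]-562,W[...,1]+31.3)
for a,b in((0,18),(18,25),(25,35),(35,50),(50,70),(70,90),(90,110)):
    z=W[...,2][(r>=a)&(r<b)&(W[...,2]>20)&(W[...,2]<112)];print(a,b,np.percentile(z,[50,90,99]).round())
s=ctrl.get_state();f,cx,cy,R,t=K('wrist');w,x,y,z=s['ee_rot']
from scipy.spatial.transform import Rotation as Ro
T=Ro.from_quat([x,y,z,w]).as_matrix()
print('wrist f',f,cx,cy,'cam in tool',T.T@(-R.T@t-np.array(s['position'])),'\n',(R@T).round(3))
E
```

```text
0 18 [101. 104. 106.]
18 25 [81. 84. 95.]
25 35 [78. 81. 83.]
35 50 [72. 75. 77.]
50 70 [ 73.  87. 100.]
70 90 [ 74.  86. 100.]
90 110 [80. 85. 87.]
wrist f 315.6880545182039 325.4559776775388 202.55948431499624 cam in tool [  79.74354145    1.08932748 -170.21809195] 
 [[-0.001  1.    -0.   ]
 [-0.96  -0.001 -0.281]
 [-0.281  0.     0.96 ]]
```

Call:
servo_tool --dp '[[0.6,0.8,0.8],[0.6,0.8,0.8],[0.6,0.8,0.5],[0.6,0.8,0.4],[0.6,0.8,0],[0.6,0.8,0],[0,0,0],[0,0,0]]' --twist '[[0,0,0],[0,0,0],[0,0,0],[0,0,0],[0,0,0],[0,0,0],[0,0,0],[0,0,0]]' --jaw '[60,60,60,60,60,60,60,60]'

```text
clock: 1.8
position: [409.7, -369.6, 337.8]
ee_rot: [0.0, 0.983, 0.181, -0.0]
wrist_force: [-0.5, -0.3, 0.0]
gripper_width: 60.0
gripper_force: 0.0
```

```bash
cat >> h.py <<'E'
def wrist(name):
    k=K('wrist');im,d=ctrl.snapshot('wrist');save(im,name);return im,d,cloud('wrist',d,k)
def caps(W,lo=100,hi=150):
    m=(W[...,2]>lo)&(W[...,2]<hi)
    n,l,st,ce=cv2.connectedComponentsWithStats(m.astype('uint8'))
    for i in range(1,n):
        if st[i,4]<150: continue
        p=W[l==i]; zt=np.percentile(p[:,2],90); q=p[p[:,2]>zt-4]
        (x,y),r=cv2.minEnclosingCircle(q[:,:2].astype('float32'))
        print('cap',ce[i].round(),st[i,4],np.round([x,y,r,zt],1),q.mean(0).round(1))
def rack(W,c,rad,lo,hi):
    p=W[(W[...,2]>lo)&(W[...,2]<hi)&(np.hypot(W[...,0]-c[0],W[...,1]-c[1])<rad)]
    print('rack',len(p),cv2.minAreaRect(p[:,:2].astype('float32')) if len(p) else '',np.median(p[:,2]) if len(p) else '')
E
python3 - <<'E'
from h import *
im,d,W=wrist('w1');caps(W);rack(W,(411,-297),98,51,61);rack(W,(601,-266),55,45,55)
E
```

```text
cap [99.  7.] 345 [499.5 -67.6   9.7 119.4] [497.6 -69.1 118.5]
cap [233. 120.] 702 [ 434.5 -242.4   16.7  123. ] [ 434.7 -242.7  122. ]
rack 3764 ((411.8048095703125, -299.14459228515625), (113.09618377685547, 146.089111328125), 12.166230201721191) 56.16176241099764
rack 960 ((587.4938354492188, -273.44439697265625), (29.156492233276367, 80.92910766601562), 20.37493133544922) 49.91096773929873
```

View pics/w1.png

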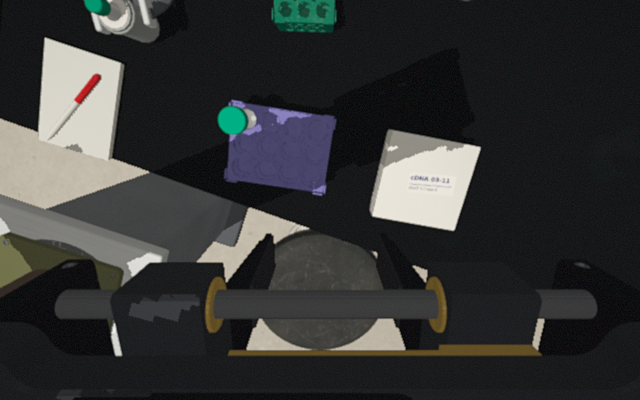

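The wrist view shows the violet rack centred near (280,150) with its stored cap at (235,120), and the green rack only partly at the top edge. I'll move to a spot that sees both the rotor and the green rack.

Call:
servo_tool --dp '[[0.6,0.9,0],[0.6,0.9,0],[0.6,0.9,0],[0.6,0.9,0],[0.4,0.8,0],[0,0,0],[0,0,0]]' --twist '[[0,0,0],[0,0,0],[0,0,0],[0,0,0],[0,0,0],[0,0,0],[0,0,0]]' --jaw '[60,60,60,60,60,60,60]'

```text
clock: 2.72
position: [549.5, -150.7, 337.5]
ee_rot: [0.0, 0.984, 0.18, -0.0]
wrist_force: [0.0, -0.3, -0.2]
gripper_width: 59.9
gripper_force: 0.0
```

```bash
python3 - <<'E'
from h import *
print(ctrl.get_state()['position'])
im,d,W=wrist('w2');caps(W);rack(W,(411,-297),98,51,61);rack(W,(601,-268),55,45,55)
E
```

```text
[ 549.46667157 -150.74184002  337.49474705]
cap [224.  67.] 416 [ 6.280e+02 -6.000e-01  1.080e+01  1.348e+02] [627.7  -1.  133.8]
cap [ 11. 116.] 864 [479.  231.3  26.9 123.2] [482.  224.6 123.3]
cap [605. 131.] 2580 [ 723.9 -459.    23.   139.3] [ 720.6 -448.6  139.3]
cap [296. 125.] 672 [597.1 -97.5  16.6 135. ] [597.1 -97.4 134. ]
cap [242. 131.] 476 [564.  -34.4  16.4 103.1] [564.1 -33.9 101.9]
cap [178. 139.] 872 [530.8  30.2  16.7 134.8] [531.3  29.7 133.9]
cap [409. 160.] 277 [ 605.3 -241.5   10.5  123. ] [ 605.5 -241.1  122. ]
cap [250. 188.] 227 [500.2 -67.    9.8 119.9] [500.4 -66.9 118.8]
cap [357. 274.] 532 [ 434.5 -242.2   17.1  122.9] [ 435.4 -241.5  122. ]
rack 1007 ((426.74462890625, -296.15008544921875), (84.8517074584961, 146.30892944335938), 12.974838256835938) 56.24880304512821
rack 1243 ((602.0486450195312, -268.09014892578125), (57.80419921875, 81.5156021118164), 19.370176315307617) 50.01396804166588
```

Call:
servo_tool --dp '[[-0.5,0.85,-0.8],[-0.5,0.85,-0.8],[0,0,-0.8],[0,0,-0.8],[0,0,-0.6],[0,0,-0.5],[0,0,-0.4],[0,0,-0.15],[0,0,0],[0,0,0]]' --twist '[[0,0,0],[0,0,0],[0,0,0],[0,0,0],[0,0,0],[0,0,0],[0,0,0],[0,0,0],[0,0,0],[0,0,0]]' --jaw '[40,40,40,40,40,40,40,40,40,40]'

```text
clock: 4.03
position: [501.3, -66.3, 97.7]
ee_rot: [0.0, 0.984, 0.181, 0.001]
wrist_force: [0.0, 0.3, 0.2]
gripper_width: 39.6
gripper_force: 0.0
```

```bash
python3 - <<'E'
from h import *
print(ctrl.get_state()['position'])
im,d,W=wrist('w3');caps(W,90)
E
```

```text
[501.34245428 -66.27006173  97.68918056]
cap [466. 112.] 6497 [596.7 -97.2  17.  134.8] [596.9 -96.4 133.9]
cap [307. 129.] 3479 [563.7 -33.3  16.5 102.8] [564.1 -33.4 101.7]
cap [149. 150.] 6639 [530.4  30.1  17.3 134.7] [531.5  29.6 133.9]
cap [278. 263.] 1205 [500.2 -41.1   6.7 146.1] [503.6 -40.8 146. ]
cap [373. 263.] 1202 [517.5 -87.8   6.9 146.4] [520.7 -85.7 146.3]
cap [323. 263.] 1438 [500.  -66.5  10.1 119.6] [500.8 -66.2 118.7]
```

View pics/w3.png

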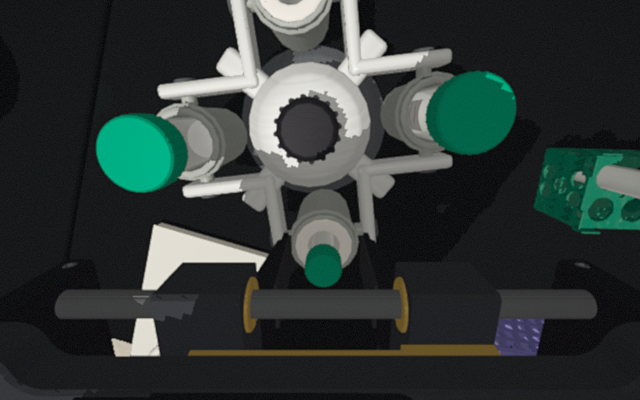

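The short tube's green cap sits at (323,263), midway between the fingers. I'll go down a touch, grip, and lift.

Call:
servo_tool --dp '[[-0.02,0,-0.1],[0,0,0],[0,0,0],[0,0,0],[0,0,0],[0,0,0],[0,0,0.1],[0,0,0.3],[0,0,0.4],[0,0,0.4]]' --twist '[[0,0,0],[0,0,0],[0,0,0],[0,0,0],[0,0,0],[0,0,0],[0,0,0],[0,0,0],[0,0,0],[0,0,0]]' --jaw '[40,15,15,15,15,15,15,15,15,15]' --squeeze 25

```text
clock: 5.32
position: [499.9, -65.8, 153.3]
ee_rot: [0.0, 0.984, 0.181, 0.001]
wrist_force: [-0.1, -0.3, -0.3]
gripper_width: 19.5
gripper_force: 25.0
```

Call:
servo_tool --dp '[[0,0,0.8],[-0.06,0.4,0.7],[-0.06,0.8,0],[-0.07,0.9,0],[-0.06,0.9,0],[-0.06,0.9,0],[-0.06,0.9,0],[-0.06,0.9,0],[-0.06,0.9,0],[0,0,0]]' --twist '[[0,0,0],[0,0,0],[0,0,0],[0,0,0],[0,0,0],[0,0,0],[0,0,0],[0,0,0],[0,0,0],[0,0,0]]' --jaw '[15,15,15,15,15,15,15,15,15,15]'

```text
clock: 6.58
position: [474.8, 266.6, 227.7]
ee_rot: [-0.0, 0.983, 0.183, 0.001]
wrist_force: [-0.7, 0.4, -0.3]
gripper_width: 19.0
gripper_force: 25.0
```

Call:
servo_tool --dp '[[0,0,-0.5],[0,0,-0.7],[0,0,-0.6],[0,0,-0.3],[0,0,0],[0,0,0],[0,0,0],[0,0,0],[0,0,0.8],[0,0,0.9]]' --twist '[[0,0,0],[0,0,0],[0,0,0],[0,0,0],[0,0,0],[0,0,0],[0,0,0],[0,0,0],[0,0,0],[0,0,0]]' --jaw '[15,15,15,15,15,40,40,40,50,50]'

```text
clock: 7.82
position: [474.5, 264.1, 206.8]
ee_rot: [0.0, 0.983, 0.181, -0.001]
wrist_force: [0.6, -0.2, -0.6]
gripper_width: 49.2
gripper_force: 0.0
```

```bash
python3 - <<'E'
from h import *
im,d=ctrl.snapshot('scene');save(cv2.resize(im[90:350,240:480],None,fx=2.3,fy=2.3),'s1')
print(ctrl.get_state()['position'])
W=cloud('scene',d);caps(W)
E
```

```text
[478.03988526 265.702265   215.28564246]
cap [250.  30.] 1183 [1040.2 -429.1  181.5  145.2] [1040.5 -417.9  145.7]
cap [344.  58.] 374 [ 721.4 -457.    22.7  140.3] [ 718.6 -449.4  141.1]
cap [252.  68.] 861 [ 937.5 -292.7   90.   116. ] [ 937.4 -291.5  114.5]
cap [207.  68.] 179 [1033.4 -204.1   20.7  143.5] [1034.3 -204.3  144.5]
cap [191. 103.] 723 [964.2 -61.7  63.8 144.9] [978.6 -71.2 145.3]
cap [143. 121.] 644 [1032.6   25.8   74.8  147.4] [1031.3   40.6  146.9]
cap [179. 139.] 249 [910.7  57.6  49.8 145.5] [913.8  50.3 145.6]
cap [ 94. 173.] 1537 [994.5 235.   93.5 145.3] [1014.3  229.3  145.7]
cap [321. 194.] 203 [527.9  34.4  16.4 135.3] [525.9  36.6 134.2]
cap [ 41. 265.] 2498 [917.5 444.3 101.2 144.7] [925.  448.1 145.3]
cap [553. 294.] 830 [ 34.9  33.4  47.3 145.4] [ 38.6  48.2 146.2]
cap [290. 288.] 454 [474.2 262.5  43.  124.7] [468.3 262.4 123.6]
cap [ 24. 370.] 2713 [792.1 607.1  60.2 122.5] [785.5 609.4 121. ]
```

View pics/s1.png

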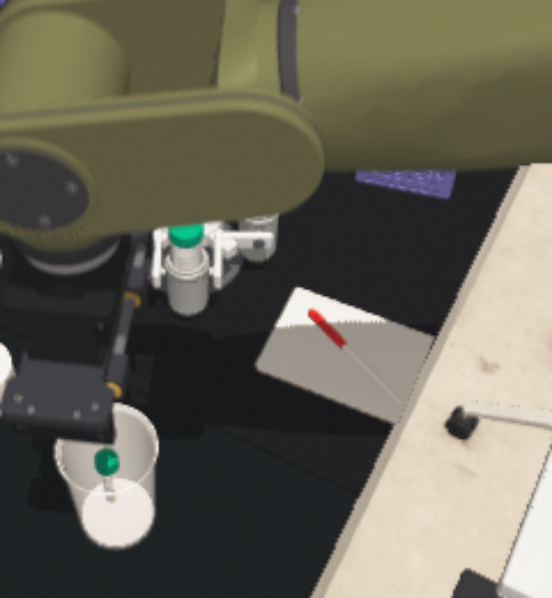

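The short tube stands in the beaker, its cap at (106,461), inside the rim. Next is the 50 ml tube nearest the beaker.

Call:
servo_tool --dp '[[0.2,-0.8,0],[0.2,-1.0,0],[0.2,-1.0,0],[0.2,-1.0,0],[0.2,-0.9,0],[0,0,-0.8],[0,0,-0.7],[0,0,-0.4],[0,0,-0.1],[0,0,0]]' --twist '[[0,0,0],[0,0,0],[0,0,0],[0,0,0],[0,0,0],[0,0,0],[0,0,0],[0,0,0],[0,0,0],[0,0,0]]' --jaw '[60,60,60,60,60,60,60,60,60,60]'

```text
clock: 9.12
position: [525.7, 29.5, 107.3]
ee_rot: [0.0, 0.983, 0.181, 0.001]
wrist_force: [0.5, -0.5, 0.6]
gripper_width: 60.0
gripper_force: 0.0
```

```bash
python3 - <<'E'
from h import *
print(ctrl.get_state()['position'])
im,d,W=wrist('w4');caps(W,90)
E
```

```text
[525.74266514  29.48654909 107.33631756]
cap [460.  99.] 2737 [6.276e+02 2.000e-01 1.100e+01 1.347e+02] [6.272e+02 6.000e-01 1.338e+02]
cap [590. 223.] 6091 [596.6 -96.2  17.1 134.6] [596.3 -93.9 133.8]
cap [441. 222.] 2711 [564.  -32.4  17.4 102.7] [564.5 -31.7 101.7]
cap [325. 253.] 4010 [530.8  30.4  17.1 134.7] [532.   31.2 133.9]
cap [262. 260.] 1077 [518.5  62.5   8.6 147. ] [523.3  62.6 146.5]
cap [389. 260.] 1075 [542.8  -1.9   8.9 146.6] [546.7   1.1 146.3]
```

Call:
servo_tool --dp '[[0.08,0.03,0],[0,0,0],[0,0,0],[0,0,0],[0,0,0],[0,0,0],[0,0,0.1],[0,0,0.3],[0,0,0.5],[0,0,0.8]]' --twist '[[0,0,0],[0,0,0],[0,0,0],[0,0,0],[0,0,0],[0,0,0],[0,0,0],[0,0,0],[0,0,0],[0,0,0]]' --jaw '[60,28,28,28,28,28,28,28,28,28]' --squeeze 35

```text
clock: 10.42
position: [528.3, 30.9, 192.0]
ee_rot: [-0.0, 0.984, 0.181, -0.001]
wrist_force: [0.4, -0.1, -0.6]
gripper_width: 33.4
gripper_force: 35.0
```

Call:
servo_tool --dp '[[0,0,0.6],[-0.2,-0.4,0.3],[-0.4,-0.8,0],[-0.4,-0.8,0],[-0.4,-0.9,0],[-0.4,-0.9,0],[-0.4,-0.9,0],[-0.4,-0.8,0],[-0.4,-0.8,0],[0,0,0]]' --twist '[[0,0,0],[0,0,0],[0,0,0],[0,0,0],[0,0,0],[0,0,0],[0,0,0],[0,0,0],[0,0,0],[0,0,0]]' --jaw '[28,28,28,28,28,28,28,28,28,28]'

```text
clock: 11.68
position: [378.1, -286.2, 237.7]
ee_rot: [0.001, 0.984, 0.179, 0.0]
wrist_force: [0.0, 0.7, -0.3]
gripper_width: 33.1
gripper_force: 35.0
```

```bash
python3 - <<'E'
from h import *
s=ctrl.get_state();print(s['position'],s['ee_rot'])
im,d,W=wrist('w5');caps(W,110,280);rack(W,(411,-298),98,51,61)
E
```

```text
[ 378.10734612 -286.24902018  237.71198469] [6.47780854e-04 9.83907997e-01 1.78674368e-01 3.21898232e-04]
cap [300. 124.] 1132 [ 434.4 -242.3   16.8  123. ] [ 434.7 -242.3  122. ]
cap [325. 251.] 6097 [ 389.4 -283.2   26.2  268.7] [ 383.4 -285.3  267.4]
rack 5736 ((411.80706787109375, -299.3631591796875), (112.6035385131836, 146.76478576660156), 12.147736549377441) 56.20773325768998
```

View pics/w5.png

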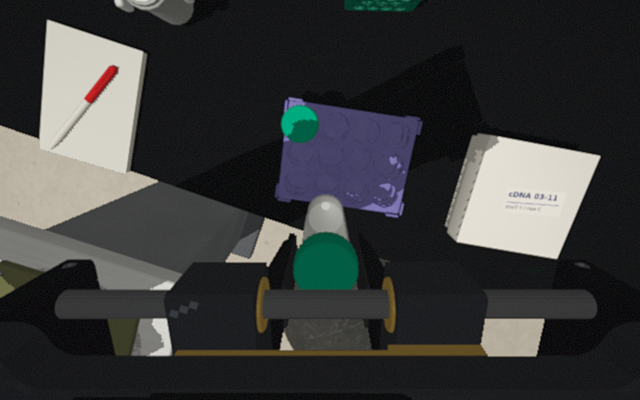

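The wide tube hangs straight in the fingers, its cap at (325,262) and its tip at (325,200). I'll measure the wrist-frame offset of the held cap and tip.

```bash
cat >> h.py <<'E'
def held(W):
    s=ctrl.get_state();T=np.array(s['position']);a=np.array([.9355,.3534,0]);b=np.array([.3534,-.9355,0])
    Q=W-T; X=Q@a;Y=Q@b;Z=Q[...,2]
    for lo,hi in((20,34),(-30,0),(-60,-30),(-90,-60)):
        m=(abs(Y)<23)&(abs(X)<30)&(Z>lo)&(Z<hi)
        if lo==20: m&=Z>np.percentile(Z[m],95)-4
        if m.sum()<30: continue
        print('slab',lo,m.sum(),'x',np.percentile(X[m],[1,50,99]).round(1),'y',np.percentile(Y[m],[1,50,99]).round(1),'z',np.percentile(Z[m],[1,99]).round(1))
    print(T.round(1))
E
python3 - <<'E'
from h import *
im,d,W=wrist('w6');held(W)
E
```

```text
slab 20 2929 x [-8.7  3.9 16.3] y [-21.    1.4  21.1] z [26.2 33.3]
slab -30 662 x [ 4.6 13.4 15.3] y [-12.3   1.4  15.1] z [-29.6  -0.5]
slab -60 436 x [ 5.3 13.5 15.2] y [-12.1   1.4  15. ] z [-59.3 -30.2]
slab -90 160 x [ 5.6 13.5 15.3] y [-11.8   1.4  14.7] z [-74.9 -60.3]
[ 379.2 -284.2  237.3]
```

Call:
servo_tool --dp '[[-0.1,-0.08,-0.4],[0,0,-0.6],[0,0,-0.4],[0,0,0],[0,0,0],[0,0,0]]' --twist '[[0,0,0],[0,0,0],[0,0,0],[0,0,0],[0,0,0],[0,0,0]]' --jaw '[28,28,28,28,28,28]'

```text
clock: 12.52
position: [374.8, -288.7, 167.9]
ee_rot: [0.001, 0.983, 0.181, 0.001]
wrist_force: [0.3, 0.5, -0.2]
gripper_width: 33.3
gripper_force: 35.0
```

```bash
python3 - <<'E'
from h import *
im,d,W=wrist('w7');held(W);rack(W,(411,-298),98,51,61)
E
```

```text
slab 20 2926 x [-8.1  4.7 17.2] y [-21.1   0.8  21. ] z [26.  33.3]
slab -30 666 x [ 5.3 14.1 16. ] y [-12.9   0.8  14.6] z [-29.4  -0.4]
slab -60 438 x [ 5.9 14.1 16. ] y [-12.7   0.8  14.5] z [-59.2 -30.1]
slab -90 158 x [ 6.3 14.1 15.9] y [-12.3   0.9  14.2] z [-75.  -60.1]
[ 374.7 -288.7  167.8]
rack 8594 ((411.6910400390625, -299.2288818359375), (112.53132629394531, 146.75588989257812), 12.097026824951172) 56.242948716151375
```

Call:
servo_tool --dp '[[-0.04,-0.02,0],[0,0,-0.2],[0,0,-0.2],[0,0,-0.2],[0,0,-0.2],[0,0,-0.2],[0,0,0]]' --twist '[[0,0,0],[0,0,0],[0,0,0],[0,0,0],[0,0,0],[0,0,0],[0,0,0]]' --jaw '[28,28,28,28,28,28,28]'

```text
clock: 13.45
position: [371.7, -288.7, 115.3]
ee_rot: [-0.001, 0.984, 0.181, -0.0]
wrist_force: [0.5, 0.2, -0.8]
gripper_width: 33.1
gripper_force: 35.0
```

Call:
servo_tool --dp '[[0,0,-0.15],[0,0,-0.15],[0,0,-0.08],[0,0,0]]' --twist '[[0,0,0],[0,0,0],[0,0,0],[0,0,0]]' --jaw '[28,28,28,28]'

```text
clock: 13.95
position: [372.0, -289.0, 97.0]
ee_rot: [-0.0, 0.984, 0.181, -0.0]
wrist_force: [0.0, 0.6, -0.9]
gripper_width: 33.6
gripper_force: 35.0
```

Call:
servo_tool --dp '[[0,0,-0.02],[0,0,0],[0,0,0],[0,0,0.4],[0,0,0.8],[0.3,0.2,0.6],[0.8,0.7,0],[0.8,0.7,0],[0.8,0.7,0],[0.8,0.7,0]]' --twist '[[0,0,0],[0,0,0],[0,0,0],[0,0,0],[0,0,0],[0,0,0],[0,0,0],[0,0,0],[0,0,0],[0,0,0]]' --jaw '[50,50,50,50,60,60,60,60,60,60]'

```text
clock: 15.2
position: [548.4, -138.0, 186.8]
ee_rot: [0.0, 0.983, 0.181, 0.0]
wrist_force: [0.5, -0.2, -0.1]
gripper_width: 59.9
gripper_force: 0.0
```

Call:
servo_tool --dp '[[0.8,0.8,0],[0.15,0.1,0],[0,0,0]]' --twist '[[0,0,0],[0,0,0],[0,0,0]]' --jaw '[60,60,60]'

```text
clock: 15.58
position: [594.6, -94.1, 186.2]
ee_rot: [0.0, 0.983, 0.181, -0.0]
wrist_force: [-0.0, -0.6, -0.5]
gripper_width: 60.2
gripper_force: 0.0
```

```bash
python3 - <<'E'
from h import *
im,d,W=wrist('w8');caps(W);print(ctrl.get_state()['position'])
E
```

```text
cap [219. 132.] 967 [628.1  -0.7  10.9 134.6] [628.1  -0.8 133.7]
cap [329. 216.] 1699 [597.  -97.1  16.9 134.8] [597.7 -96.8 133.9]
cap [245. 216.] 937 [564.  -33.5  16.  102.9] [564.6 -33.5 101.9]
cap [490. 255.] 453 [ 606.3 -241.2   10.6  122.5] [ 611.  -238.8  121.5]
[594.08607927 -94.69681054 186.27734766]
```

Call:
servo_tool --dp '[[0.02,-0.04,-0.6],[0,0,-0.6],[0,0,-0.3],[0,0,-0.08],[0,0,0],[0,0,0]]' --twist '[[0,0,0],[0,0,0],[0,0,0],[0,0,0],[0,0,0],[0,0,0]]' --jaw '[60,60,60,60,60,60]'

```text
clock: 16.38
position: [596.5, -96.5, 109.0]
ee_rot: [0.001, 0.984, 0.181, 0.001]
wrist_force: [-0.2, 1.3, 0.0]
gripper_width: 60.1
gripper_force: 0.0
```

Call:
servo_tool --dp '[[0,0,0],[0,0,0],[0,0,0],[0,0,0],[0,0,0.1],[0,0,0.3],[0,0,0.6],[0,0,0.8],[0,0,0.8],[0,0,0]]' --twist '[[0,0,0],[0,0,0],[0,0,0],[0,0,0],[0,0,0],[0,0,0],[0,0,0],[0,0,0],[0,0,0],[0,0,0]]' --jaw '[28,28,28,28,28,28,28,28,28,28]' --squeeze 35

```text
clock: 17.62
position: [598.1, -96.8, 243.8]
ee_rot: [0.002, 0.983, 0.181, 0.005]
wrist_force: [-0.1, 0.1, 0.3]
gripper_width: 33.5
gripper_force: 35.0
```

Call:
servo_tool --dp '[[-0.3,-0.4,0],[-0.6,-0.8,0],[-0.6,-0.9,0],[-0.6,-0.9,0],[-0.6,-0.8,0],[-0.3,-0.4,-0.4],[0,0,-0.6],[0,0,-0.4],[0,0,0],[0,0,0]]' --twist '[[0,0,0],[0,0,0],[0,0,0],[0,0,0],[0,0,0],[0,0,0],[0,0,0],[0,0,0],[0,0,0],[0,0,0]]' --jaw '[28,28,28,28,28,28,28,28,28,28]'

```text
clock: 18.88
position: [446.3, -306.2, 168.4]
ee_rot: [0.0, 0.983, 0.181, 0.0]
wrist_force: [-0.9, 0.9, -0.5]
gripper_width: 33.4
gripper_force: 35.0
```

```bash
python3 - <<'E'
from h import *
im,d,W=wrist('w9');held(W);rack(W,(411,-298),98,51,61);caps(W,100,130);print(ctrl.get_state()['ee_rot'])
E
```

```text
slab 20 1682 x [-8.6  4.5 15.7] y [-21.7   1.   21.9] z [25.9 33.6]
slab -30 676 x [ 3.9 13.4 15.2] y [-13.    1.1  14.5] z [-29.9  -0.3]
slab -60 441 x [ 5.  13.4 15.2] y [-12.5   1.2  14.6] z [-59.6 -30.4]
slab -90 173 x [ 5.3 13.6 15.2] y [-12.4   0.5  14.4] z [-76.3 -60.3]
[ 446.5 -306.4  168.8]
rack 4610 ((412.2630310058594, -299.03253173828125), (112.77481842041016, 146.88461303710938), 12.044256210327148) 56.22712196152729
cap [237. 206.] 1827 [ 434.7 -242.3   16.8  122.9] [ 435.4 -242.4  122. ]
cap [326. 205.] 399 [ 451.3 -305.5   14.   127.5] [ 458.3 -302.9  126.6]
[8.02824172e-04 9.83434991e-01 1.81258136e-01 6.79856498e-04]
```

View pics/w9.png

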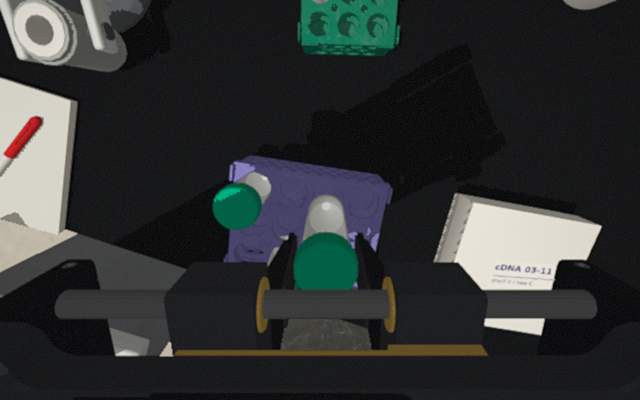

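The second wide tube hangs over the rack, tip at (325,205), and its offset is small. I'll nudge it and lower.

Call:
servo_tool --dp '[[0.01,-0.03,0],[0,0,-0.2],[0,0,-0.2],[0,0,-0.2],[0,0,-0.2],[0,0,-0.2],[0,0,0]]' --twist '[[0,0,0],[0,0,0],[0,0,0],[0,0,0],[0,0,0],[0,0,0],[0,0,0]]' --jaw '[28,28,28,28,28,28,28]'

```text
clock: 19.8
position: [445.6, -307.2, 116.2]
ee_rot: [-0.001, 0.984, 0.181, -0.001]
wrist_force: [0.0, 0.7, -0.1]
gripper_width: 33.2
gripper_force: 35.0
```

Call:
servo_tool --dp '[[0,0,-0.15],[0,0,-0.15],[0,0,-0.08],[0,0,0]]' --twist '[[0,0,0],[0,0,0],[0,0,0],[0,0,0]]' --jaw '[28,28,28,28]'

```text
clock: 20.3
position: [445.9, -307.5, 98.0]
ee_rot: [-0.0, 0.984, 0.181, -0.0]
wrist_force: [0.1, 0.1, -0.9]
gripper_width: 33.3
gripper_force: 35.0
```

Call:
servo_tool --dp '[[0,0,-0.02],[0,0,0],[0,0,0],[0,0,0.4],[0,0,0.8],[0.2,0.4,0.6],[0.5,0.8,0],[0.5,0.9,0],[0.5,0.9,0],[0.5,0.9,0]]' --twist '[[0,0,0],[0,0,0],[0,0,0],[0,0,0],[0,0,0],[0,0,0],[0,0,0],[0,0,0],[0,0,0],[0,0,0]]' --jaw '[50,50,50,50,50,50,50,50,50,50]'

```text
clock: 21.55
position: [557.3, -111.4, 189.7]
ee_rot: [0.001, 0.984, 0.181, 0.001]
wrist_force: [0.3, -1.0, 0.2]
gripper_width: 50.2
gripper_force: 0.0
```

Call:
servo_tool --dp '[[0.5,0.9,0],[0.5,0.8,0],[0.3,0.5,0],[0,0,0],[0,0,0]]' --twist '[[0,0,0],[0,0,0],[0,0,0],[0,0,0],[0,0,0]]' --jaw '[45,45,45,45,45]'

```text
clock: 22.18
position: [621.1, -3.2, 188.4]
ee_rot: [0.0, 0.984, 0.181, 0.0]
wrist_force: [-0.9, -0.1, 0.9]
gripper_width: 45.0
gripper_force: 0.0
```

```bash
python3 - <<'E'
from h import *
im,d,W=wrist('w10');caps(W);print(ctrl.get_state()['position'])
E
```

```text
cap [323. 207.] 745 [ 6.275e+02 -3.000e-01  1.080e+01  1.346e+02] [6.282e+02 1.000e-01 1.338e+02]
cap [ 14. 256.] 1536 [479.8 233.4  25.5 123.1] [485.9 225.5 123.1]
cap [333. 274.] 792 [564.2 -33.   16.1 102.9] [564.7 -33.  102. ]
[620.91549282  -3.50851049 188.23758916]
```

Call:
servo_tool --dp '[[0.1,0.08,-0.6],[0,0,-0.6],[0,0,-0.3],[0,0,-0.12],[0,0,0],[0,0,0]]' --twist '[[0,0,0],[0,0,0],[0,0,0],[0,0,0],[0,0,0],[0,0,0]]' --jaw '[45,45,45,45,45,45]'

```text
clock: 22.98
position: [627.0, 1.1, 108.0]
ee_rot: [0.0, 0.984, 0.181, 0.001]
wrist_force: [-0.5, 0.2, -0.0]
gripper_width: 44.8
gripper_force: 0.0
```

Call:
servo_tool --dp '[[0,0,0],[0,0,0],[0,0,0],[0,0,0],[0,0,0.1],[0,0,0.3],[0,0,0.6],[0,0,0.8],[0,0,0.8],[0,0,0]]' --twist '[[0,0,0],[0,0,0],[0,0,0],[0,0,0],[0,0,0],[0,0,0],[0,0,0],[0,0,0],[0,0,0],[0,0,0]]' --jaw '[15,15,15,15,15,15,15,15,15,15]' --squeeze 25

```text
clock: 24.22
position: [628.7, 1.1, 243.0]
ee_rot: [0.001, 0.983, 0.181, 0.005]
wrist_force: [-0.9, 0.4, -0.4]
gripper_width: 21.5
gripper_force: 25.0
```

Call:
servo_tool --dp '[[0,-0.4,0],[0,-0.8,0],[-0.1,-0.9,0],[-0.1,-0.9,0],[-0.1,-0.9,0],[-0.1,-0.9,0],[-0.1,-0.7,-0.3],[-0.1,-0.4,-0.6],[0,0,-0.6],[0,0,0]]' --twist '[[0,0,0],[0,0,0],[0,0,0],[0,0,0],[0,0,0],[0,0,0],[0,0,0],[0,0,0],[0,0,0],[0,0,0]]' --jaw '[15,15,15,15,15,15,15,15,15,15]'

```text
clock: 25.48
position: [592.6, -293.4, 155.7]
ee_rot: [-0.003, 0.984, 0.18, -0.004]
wrist_force: [-0.6, -0.0, -1.1]
gripper_width: 21.5
gripper_force: 25.0
```

Call:
servo_tool --dp '[[0,0,0]]' --twist '[[0,0,0]]' --jaw '[15]'

```text
clock: 25.6
position: [595.9, -294.1, 161.5]
ee_rot: [-0.0, 0.984, 0.181, -0.0]
wrist_force: [0.1, -0.1, 0.5]
gripper_width: 21.5
gripper_force: 25.0
```

```bash
python3 - <<'E'
from h import *
im,d,W=wrist('w11');held(W);rack(W,(602,-268),54,45,55);caps(W,100,125);print(ctrl.get_state()['ee_rot'])
save(cv2.resize(im[100:300,220:420],None,fx=3,fy=3),'w11c')
E
```

```text
slab 20 262 x [-5.3 11.3 12.1] y [-18.5   8.9  19.9] z [28.1 33.9]
slab -30 471 x [ 1.7  7.4 10.1] y [-10.1   0.5   9.9] z [-29.7  -0.1]
slab -60 292 x [1.7 7.3 8.6] y [-7.1  1.1  9.2] z [-59.7 -30.5]
slab -90 113 x [2.3 7.4 8.6] y [-6.7  1.2  9.2] z [-75.8 -60.5]
[ 596.5 -294.2  162.6]
rack 2841 ((602.1533203125, -268.14154052734375), (57.863956451416016, 81.77559661865234), 19.287500381469727) 50.01190382552709
cap [587. 133.] 3939 [ 723.4 -456.5   29.4  122.7] [ 718.8 -439.6  121.8]
cap [259. 187.] 855 [ 605.7 -241.7   10.8  123. ] [ 606.2 -241.8  122. ]
cap [326. 214.] 229 [ 599.3 -294.     8.1  123.2] [ 603.2 -292.7  122.3]
[5.29535647e-04 9.83493518e-01 1.80941816e-01 5.27550312e-04]
```

View pics/w11c.png

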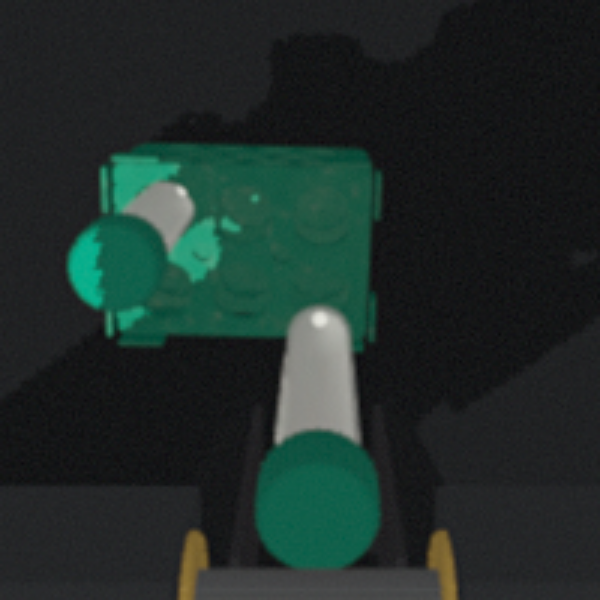

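The narrow tube hangs vertically, tip at crop (320,315), just over the free corner hole (-12,-24) and about 2 mm short of its centre. I'll nudge it and lower gently.

Call:
servo_tool --dp '[[0.03,0.01,0],[0,0,-0.04],[0,0,0],[0,0,0]]' --twist '[[0,0,0],[0,0,0],[0,0,0],[0,0,0]]' --jaw '[15,15,15,15]'

```text
clock: 26.15
position: [597.6, -293.1, 159.6]
ee_rot: [0.0, 0.983, 0.181, 0.0]
wrist_force: [0.1, -0.1, -0.1]
gripper_width: 21.3
gripper_force: 25.0
```

```bash
python3 - <<'E'
from h import *
im,d,W=wrist('w12');held(W);rack(W,(602,-268),54,45,55)
E
```

```text
slab 20 453 x [-6.9  8.2 12.7] y [-17.8  -0.2  19.8] z [27.8 33.9]
slab -30 443 x [2.3 8.  9.5] y [-7.2  1.3  9.3] z [-29.8  -0.1]
slab -60 289 x [2.4 7.9 9.4] y [-6.8  1.4  9.5] z [-59.9 -30.3]
slab -90 106 x [3.2 8.1 9.3] y [-6.4  1.5  9.5] z [-74.9 -60.1]
[ 597.6 -293.1  159.5]
rack 2824 ((602.3159790039062, -268.1730651855469), (57.70758056640625, 81.3277359008789), 19.283517837524414) 49.98006206735518
```

Call:
servo_tool --dp '[[0,-0.015,0],[0,0,-0.1],[0,0,-0.1],[0,0,-0.1],[0,0,-0.1],[0,0,0],[0,0,0]]' --twist '[[0,0,0],[0,0,0],[0,0,0],[0,0,0],[0,0,0],[0,0,0],[0,0,0]]' --jaw '[15,15,15,15,15,15,15]'

```text
clock: 27.08
position: [597.7, -294.0, 139.6]
ee_rot: [0.0, 0.983, 0.181, 0.0]
wrist_force: [-0.3, 0.2, -0.4]
gripper_width: 21.5
gripper_force: 25.0
```

Call:
servo_tool --dp '[[0,0,-0.1],[0,0,-0.1],[0,0,-0.1],[0,0,-0.1],[0,0,0]]' --twist '[[0,0,0],[0,0,0],[0,0,0],[0,0,0],[0,0,0]]' --jaw '[15,15,15,15,15]'

```text
clock: 27.7
position: [597.2, -293.7, 118.6]
ee_rot: [-0.0, 0.984, 0.181, -0.001]
wrist_force: [1.0, -0.2, -1.2]
gripper_width: 21.3
gripper_force: 25.0
```

Call:
servo_tool --dp '[[0,0,-0.1],[0,0,-0.1],[0,0,-0.1],[0,0,-0.1],[0,0,-0.04],[0,0,0]]' --twist '[[0,0,0],[0,0,0],[0,0,0],[0,0,0],[0,0,0],[0,0,0]]' --jaw '[15,15,15,15,15,15]'

```text
clock: 28.45
position: [597.5, -293.9, 97.3]
ee_rot: [-0.0, 0.984, 0.181, -0.0]
wrist_force: [-0.0, 0.6, -0.5]
gripper_width: 21.3
gripper_force: 25.0
```

Almost seated and no resistance. Release, rise and check.

Call:
servo_tool --dp '[[0,0,-0.02],[0,0,0],[0,0,0],[0,0,0.3],[0,0,0.8],[0,0,0.8],[-0.5,0.2,0.8],[-0.5,0.3,0.4],[0,0,0],[0,0,0]]' --twist '[[0,0,0],[0,0,0],[0,0,0],[0,0,0],[0,0,0],[0,0,0],[0,0,0],[0,0,0],[0,0,0],[0,0,0]]' --jaw '[36,36,36,36,36,36,36,36,36,36]'

```text
clock: 29.7
position: [547.7, -269.0, 251.4]
ee_rot: [0.0, 0.984, 0.181, 0.0]
wrist_force: [0.2, 0.2, -0.8]
gripper_width: 35.8
gripper_force: 0.0
```

Call:
servo_tool --dp '[[-0.9,0,0.4],[-0.9,0,0.4],[-0.9,0,0],[-0.9,0,0],[0,0,0],[0,0,0]]' --twist '[[0,0,0],[0,0,0],[0,0,0],[0,0,0],[0,0,0],[0,0,0]]' --jaw '[36,36,36,36,36,36]'

```text
clock: 30.45
position: [368.0, -269.2, 290.7]
ee_rot: [-0.001, 0.984, 0.181, -0.0]
wrist_force: [0.0, -0.4, -0.5]
gripper_width: 36.1
gripper_force: 0.0
```

```bash
python3 - <<'E'
from h import *
print(ctrl.get_state()['position'])
im,d,W=wrist('w13');caps(W,95,140)
im,d=ctrl.snapshot('top');caps2=cloud('top',d)
import h
m=(caps2[...,2]>112)&(caps2[...,2]<150)&(caps2[...,0]<700)
n,l,st,ce=cv2.connectedComponentsWithStats(m.astype('uint8'))
for i in range(1,n):
    if st[i,4]>25: print(ce[i].round(),st[i,4],caps2[l==i].mean(0).round(1),np.percentile(caps2[l==i][:,2],90).round(1))
save(cv2.resize(im[140:300,170:500],None,fx=2.4,fy=2.4),'topend')
E
```

```text
[ 367.99166156 -269.18360404  290.69401529]
cap [323. 118.] 812 [ 434.4 -242.2   16.8  123.1] [ 434.6 -242.2  122.1]
cap [386. 129.] 840 [ 447.  -308.6   16.7  122.7] [ 447.3 -308.3  121.7]
cap [346. 186.] 751 [ 374.  -293.2   16.8  122.7] [ 374.7 -292.9  121.7]
[517. 127.] 72 [ 697.  -455.1  121.2] 129.1
[425. 168.] 73 [ 603.8 -238.5  120.8] 123.6
[449. 171.] 75 [ 596.7 -291.4  120.5] 123.5
[198. 230.] 293 [476.1 271.9 121.6] 125.6
[459. 237.] 186 [ 446.3 -305.4  121.1] 123.9
[430. 244.] 183 [ 432.9 -239.3  121.3] 124.0
[452. 268.] 100 [ 378.7 -285.9  120.9] 123.7
```

View pics/w13.png

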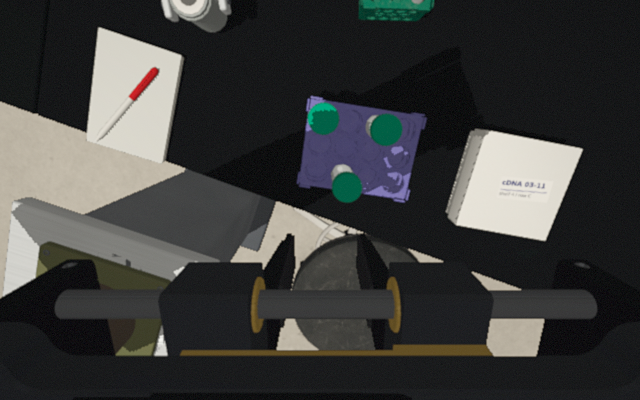

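View pics/topend.png

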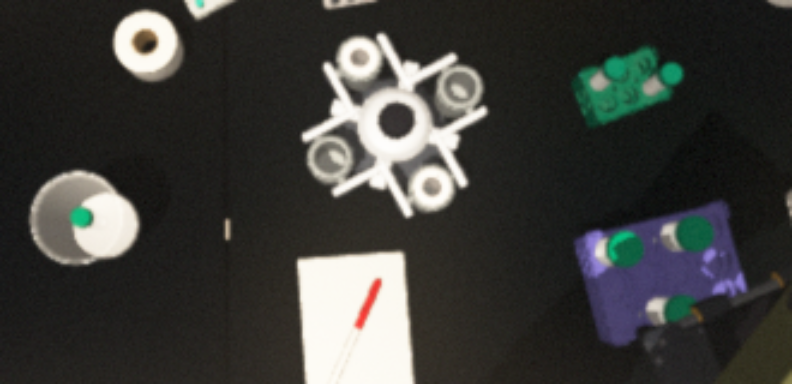

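The wrist view shows both wide caps in the violet rack, at (386,129) and (346,186). The top view shows the rotor empty, the long tube in the green rack at (672,74) and the short one in the beaker at (82,217). The seated cap heights match the stored tubes, so I'm handing in.

```bash
python3 -c "
from rig import ctrl
print(ctrl.job_done())"
```

```text
the job is handed in; nothing more can be done
None
```

I emptied the rotor and handed the job in at about 30 s: both 50 ml tubes stand in the violet rack, the long 15 ml tube in the green rack, and the short one is in the beaker; the hand-in returned no verdict.

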